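# Close the dry canister and pump it out

### The job

Close the open component canister with the pump lid (the wide one with the spring plunger): set it on the rim and press it down until it is fully home and level all round. Then pump the plunger twice with full strokes, each right down to its stop and all the way up again. Press without forcing anything, and leave the plain lid and the other things on the bench where they are.

Things in the scene. Friction and masses are not known exactly. Their poses are not given: they have to be found in the camera images.
- canister: open aluminium canister, round, 116 mm outside diameter, 96 mm bore, 100 mm high, screwed to the bench by a dark foot disc 140 mm wide, 4 mm thick. Origin: centre of its underside, z up. On its rim a black rubber seal ring (102 to 112 mm in diameter) in four separate quarters, centred on the canister's +x, +y, -x and -y, stands 4 to 6 mm proud, unevenly
- canister_rim (a point): centre of the mouth, at the metal rim's height (100 mm). Each seal quarter gives only under about 5.5 N and stays where pushed, so a lid just laid on stands 4 to 6 mm high. To reach the metal: about 20 N in the middle, or 10 to 18 N on the lid's edge above one quarter after another (one side alone leaves the other standing). Lid and canister bear at most 50 N
- pump_lid: loose grey pump lid, 0.24 kg, right way up on the bench: 90 mm plug 8 mm tall, chamfered foot; above it a flat flange 116 mm wide, 8 mm thick; in the centre a fixed collar 44 mm wide, 34 mm tall, to grip it by; the plunger stands out of it. Origin: centre of the plug's underside, z up; flange top 16 mm, collar top 50 mm above it. Fully home, the origin is 8 mm below point canister_rim
- plunger_top (a point): centre of the top of the plunger's black head (34 mm diameter, 8 mm thick, on a 16 mm stem); at rest 76 mm above the pump lid's origin, 26 mm above the collar; 18 mm lower at its stop
- plunger (a joint): plunger travel in m: 0 fully up, 0.018 at its stop. A spring pushes it up: 3 N to start it, about 9 N at the stop; it comes up by itself when let go
- plain_lid: bystander: a smaller grey lid of 92 mm diameter with a plain 26 mm knob, no plunger, for another jar; it and the pump lid may lie in either place. Origin: centre of its underside, total height 36 mm. Leave it
- flux_bottle: bystander: amber bottle 48 mm in diameter, 105 mm tall, origin centre of its underside
- screw_jar: bystander: closed aluminium jar 64 mm in diameter, 75 mm tall, origin centre of its underside
- meter: bystander: black hand meter lying flat, 75 x 150 x 35 mm, origin centre of its underside
- driver: bystander: screwdriver lying on the bench
- carton: bystander: white carton 60 x 130 x 35 mm
- parts_tray: bystander: white divided tray 120 x 160 x 30 mm
Things that resemble listed ones, but are neither listed nor needed, are in the scene too. What is shaped like the pump_lid but blue is not meant.

How it is judged (in metres and radians):
On the way, in this order (a step that is already met when the one before it is completed fails the run):
1. the pump lid is home on the canister: within 1.5 mm of the metal rim and level within 0.025 rad, plunger up (z of pump_lid in the frame of canister_rim below -0.0065 m and horizontal distance between pump_lid and canister_rim below 0.005 m and angle between pump_lid's own z axis and vertical below 0.025 rad and value of joint plunger below 0.002 m), for 0.2 s.
2. first stroke: the plunger is within 1.5 mm of its stop (value of joint plunger above 0.0165 m), for 0.1 s.
3. the plunger is up again (within 2 mm) (value of joint plunger below 0.002 m), for 0.1 s.
4. second stroke: the plunger is within 1.5 mm of its stop (value of joint plunger above 0.0165 m), for 0.1 s.
At the end, for the whole second after the job is handed in: The pump lid is at rest on the canister, its flange within 1.5 mm of the metal rim, centred within 5 mm and level within 0.025 rad, with the plunger up within 2 mm after two full strokes (all of step 1 and linear speed of pump_lid below 0.01 m/s); the robot touches nothing.
It fails at once if the lid is pressed onto the canister with more than 60 N (contact force between pump_lid and canister above 60 N).
It fails at once if the plain lid or another bystander is moved by more than 30 mm (distance of any of plain_lid, flux_bottle, screw_jar, meter, driver, carton, parts_tray from where it was at the start of the episode above 0.03 m).
It also fails if it takes over 67 s, if anything falls off the work surface, if the arm or the gripper's body presses on something with over 40 N, if the wrist force passes 120 N, or if a joint passes its speed limit or range.

### The arm

A 6-joint arm with a two-finger parallel gripper is mounted at the origin on the work surface. World frame = base frame: x ahead of the robot, y to its left, z up, the work surface at z = 0. Lengths are in m, angles in degrees, forces in N, time in s.
With the tool pointing down it reaches from about 0.25 to 0.725 m from the base axis. Payload 9.7 kg.
Tool frame: the origin (TCP) lies on the centre line of the jaws, within the pads' length; the fingertips stand tip_extent ahead of it and the grasp point (between the pads) lies 3 mm ahead of it (tip_extent is the distance from the TCP to the fingertips, in m); z points along the fingers, y is the line along which they close (so a half turn about z gives the same grasp; the last joint's range is limited). The gripper opens to 85 mm and grips with 20 to 120 N. Pads are 22 mm wide; open, the fingers measure 114 mm over their backs; the gripper's body (76 mm by 85 mm) begins 54 mm behind the grasp point. The pads swing forward as they close: fully open they stand 13 mm farther back than shut.
Start: joints at [74.599, 4.979, 10.078, 95.1, 0, 90], TCP at [0.146, 0.53, 0.253] pointing down, gripper open.
Joint ranges: [-179.16, 179.16], [-48.56, 103.87], [-65.8, 70.77], [-126.05, 130.52], [-82.76, 87.17], [-180, 180]. Speed limits (degrees/s): [127.2, 127.2, 147.25, 180, 180, 180].

### API

Orientations are given as [roll, pitch, yaw] about the fixed x, y, z axes, in that order (R = Rz(yaw) Ry(pitch) Rx(roll)).
In Python, from workcell import * gives the robot as it stands.
- The arm moves only by the tool servo_tool, never from a script. Its argument "rows" is a list of rows, each an object with "offset": the shift along the tool's x, y, z as a fraction of full scale, a list of three; "yaw": the turn about the tool's z as a fraction of full scale; "claw": the closure, from 0 (fully open) to 1 (shut). A call has 1 to 12 rows; each row is the pose to reach, as a shift and turn from the pose commanded when the call began, along the tool's axes at that moment, turning the shorter way round; what a row does not reach only later rows make up. Full scale, the value 1, is 0.1 m for a shift and pi rad for a turn. A row lasts 1/8 s, in which the tool goes at most 62.5 mm and 10.7 degrees, less where a joint would pass 70% of its speed; a pose out of reach is approached as far as the arm can. A call with a number of a shift or a turn outside -1 to 1 is refused whole. A call with a gripper value outside its range is refused whole. The fingers move at their own pace and stop on an object; "squeeze" is the grip in N (left out, the last holds). Time passes only in rows, so rows that repeat a pose let the fingers close. It gives the time, the measured TCP pose, the force, the opening and the grip force at its end, in the units of the state.
- get_obs(): the state, without advancing time (a new reading comes with each control period).
- camera(name): name is "scene" or "side" or "wrist"; returns (picture, depth): 420x560x3 uint8, red, green, blue; 420x560 float32, m along the optical axis (not along the pixel's ray), 0 where there is no reading.
- camera_info(name): a dict with "fx", "fy", "cx", "cy" (pixels), "cam_to_world" (4x4, takes a point from camera to world coordinates); the wrist camera has in their place "hand_eye" (4x4, takes a point from camera to tool coordinates, whose origin is the TCP and whose axes are the flange's). Camera axes: x right, y up, looking along -z (the intrinsics and any distortion apply to the point x, -y, -z); pixel columns grow to the right and rows downward; lengths in m; the calibration is good to about 2 mm. A picture is of the moment at which its call begins: read the wrist's pose just before it. camera_info takes no time and is no camera call.
- job_done(): hands the job in; it is judged then, once.
The state is a dict: "time": time; "q": joint angles; "qd": joint speeds; "joint_efforts": joint torques, N m; "ee_pos": TCP position; "tcp_rot": TCP orientation; "wrist_force": force on the tool from outside, world axes, zero at the start; "torque": the same for the moment, N m; "opening": finger opening in m; "grasp_force": force on a finger pad.
Only numpy, scipy, OpenCV 4.12 (cv2) and the standard library are available. Lean on these libraries where they do the work, as an engineer would, in place of code of your own. Each camera call takes 0.05 s, during which the arm holds its last target. There are 200 camera calls.

## Working session

There is one attempt and no reset: what is moved stays moved. The work goes in short steps, Python scripts to look and compute and a tool call to move; the robot and the scene stay as the last step left them, time stands still between calls to the robot, and variables do not carry over. Pictures are saved under pics/ and viewed, at most 10 in all, crops included, and the job is handed in when it is done.

Besides the shell and the picture viewer there is one more tool, called as a command line: name --argument value ..., lists and objects as JSON in quotes. servo_tool: Moves the arm, as the interface text tells. Its arguments: {"type":"object","properties":{"rows":{"type":"array"},"squeeze":{"type":"number"}},"required":["rows"]}

```bash
mkdir -p pics; ls; cat > h.py <<'E'
from workcell import *
import numpy as np, cv2
def save(n,im): cv2.imwrite('pics/'+n+'.png',cv2.cvtColor(im,cv2.COLOR_RGB2BGR))
def c2w(n):
    i=camera_info(n); return i
E
python3 - <<'E'
from h import *
o=get_obs();print(o)
for n in ['scene','side']:
    p,d=camera(n);save(n+'0',p);np.savez('pics/%s0.npz'%n,p=p,d=d)
    print(camera_info(n))
print(camera_info('wrist'))
E
```

```text
pics
{'time': 0.0, 'q': array([ 7.46000841e+01,  5.01057879e+00,  1.00334584e+01,  9.51008076e+01,
       -1.31561897e-03,  9.00011276e+01]), 'qd': array([-0.03145835,  0.14238752, -0.04413195, -0.10121869, -0.03378949,
        0.01741577]), 'joint_efforts': array([-8.79950312e-04, -5.20386815e+01,  4.64806473e+01,  1.61459885e-02,
       -5.42958514e-05,  1.84361556e-05]), 'ee_pos': array([0.14600367, 0.53004328, 0.25257915]), 'tcp_rot': array([-1.79922072e+02,  1.31715139e-03,  1.64598958e+02]), 'wrist_force': array([1.01344748, 1.06357226, 0.01127681]), 'torque': array([-0.01800073,  0.01273042,  0.03107515]), 'grasp_force': 0.0, 'opening': 0.0855556450015469}
{'fx': 428.6693097548247, 'fy': 428.6693097548247, 'cx': 281.6365788654007, 'cy': 205.3540067868618, 'cam_to_world': array([[ 0.74362297, -0.55030471,  0.37972307,  1.01023487],
       [ 0.66852397,  0.62050488, -0.40993828, -0.45999736],
       [-0.01002905,  0.5586935 ,  0.82931357,  1.09476858],
       [ 0.        ,  0.        ,  0.        ,  1.        ]])}
{'fx': 464.81904953655163, 'fy': 464.81904953655163, 'cx': 281.50
[... 153 characters left out ...]
471797e-01,  5.10177955e-01, -6.90717823e-01,
        -1.12935292e+00],
       [-6.96432873e-04,  8.04619048e-01,  5.93790958e-01,
         1.06563640e+00],
       [ 0.00000000e+00,  0.00000000e+00,  0.00000000e+00,
         1.00000000e+00]])}
{'fx': 338.7983083313097, 'fy': 338.7983083313097, 'cx': 284.39556849252506, 'cy': 210.11328670723876, 'hand_eye': array([[-7.67399833e-04,  9.53776625e-01,  3.00515493e-01,
         7.71499875e-02],
       [ 9.99999621e-01,  6.08043525e-04,  6.23800918e-04,
        -8.46777489e-04],
       [ 4.12240234e-04,  3.00515858e-01, -9.53776729e-01,
        -1.21227695e-01],
       [ 0.00000000e+00,  0.00000000e+00,  0.00000000e+00,
         1.00000000e+00]])}
```

View pics/scene0.png

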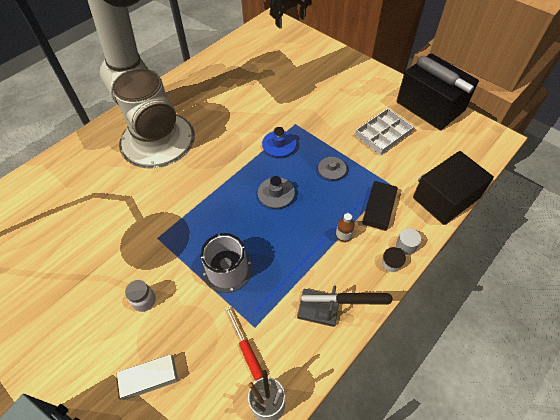

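View pics/side0.png

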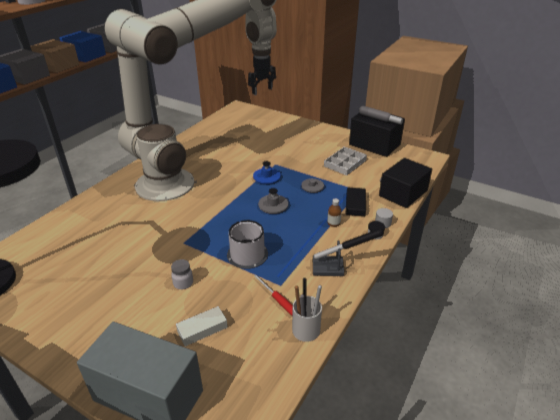

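Scene view candidates for the pump lid: a grey wide lid with a black plunger head (276,190), a blue lookalike (279,141), and a plain small lid (332,168). I choose the grey one at (276,190). The canister is at (226,262), open.

```bash
cat >> h.py <<'E'
def cloud(n,p=None,d=None,T=None):
    i=camera_info(n)
    v,u=np.mgrid[0:420,0:560]
    P=np.stack([(u-i['cx'])/i['fx']*d,-(v-i['cy'])/i['fy']*d,-d],-1)
    if T is None: T=i['cam_to_world']
    return P@T[:3,:3].T+T[:3,3]
def circ(xy):
    from scipy.optimize import least_squares
    c=np.median(xy,0)
    r=least_squares(lambda a:np.hypot(*(xy-a[:2]).T)-a[2],[*c,.05],loss='soft_l1',f_scale=.001).x
    return r
E
python3 - <<'E'
from h import *
p,d=camera('scene');save('crop',cv2.resize(p[110:310,170:390],None,fx=3,fy=3,interpolation=cv2.INTER_CUBIC)[:600,:660])
for n,(lu,lv),(cu,cv_) in [('scene',(276,190),(226,262)),('side',(273,202),(247,243))]:
    z=np.load('pics/%s0.npz'%n);W=cloud(n,z['p'],z['d'])
    print(n,W[lv,lu],W[cv_,cu], 'mat',W[215,300] if n=='scene' else W[225,300])
    Q=W[lv-25:lv+25,lu-25:lu+25].reshape(-1,3)
    h=(Q[:,2]>.066);print(' head',Q[h].mean(0),h.sum(),Q[:,2].max(), (Q[h].max(0)-Q[h].min(0)))
    h=(Q[:,2]>.012)&(Q[:,2]<.021);c=Q[h].mean(0);print(' flange',c,Q[h].max(0)-Q[h].min(0),(Q[h].max(0)+Q[h].min(0))/2,h.sum())
    Q=W[cv_-50:cv_+50,cu-45:cu+45].reshape(-1,3)
    h=(Q[:,2]>.097)&(Q[:,2]<.112);print(' rim',circ(Q[h][:,:2]),h.sum(),(Q[h].max(0)+Q[h].min(0))/2,Q[h].max(0)-Q[h].min(0))
E
```

```text
scene [0.48204046 0.08647589 0.05032305] [ 0.53736886 -0.17737388  0.03793948] mat [ 0.57283596  0.09360689 -0.00342706]
 head [0.50764414 0.05795663 0.14766797] 98 1.0947685817463335 [0.55769546 0.57490733 1.02722635]
 flange [0.47507064 0.09248997 0.01554825] [0.1173536  0.1159816  0.00883471] [0.46795671 0.09909874 0.01642209] 622
 rim [ 0.53957286 -0.18218205  0.05340724] 449 [ 0.53786179 -0.18211943  0.10386077] [0.11620115 0.11573656 0.01369768]
side [0.47852706 0.08440485 0.03147771] [ 0.57331053 -0.22490252  0.09779185] mat [6.16377374e-01 4.87977463e-02 4.64550098e-04]
 head [ 0.56007956 -0.11913496  0.1538453 ] 139 1.0656363961350421 [0.78959088 1.24949182 0.99581777]
 flange [0.44356384 0.12488035 0.01652766] [0.22123767 0.22638813 0.00890825] [0.41611952 0.15278585 0.01652993] 423
 rim [ 0.53965381 -0.1823916   0.05390647] 288 [ 0.53913801 -0.17976768  0.10436613] [0.11580117 0.12478131 0.01460971]
```

View pics/crop.png

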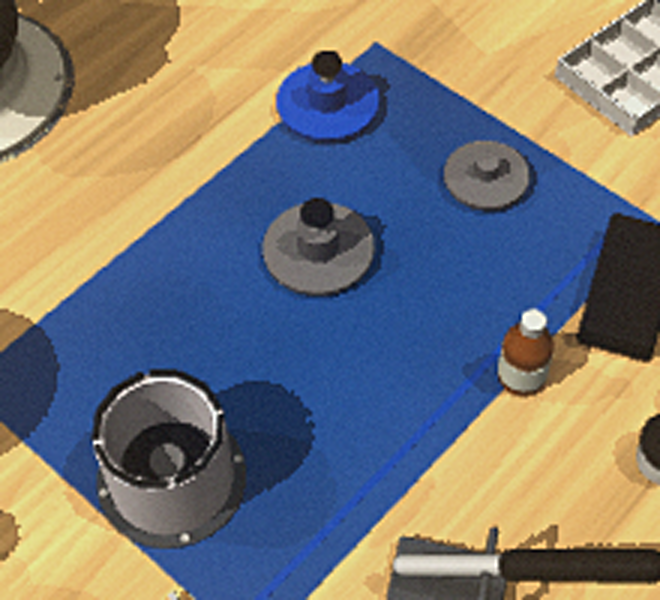

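servo_tool --rows '[{"offset":[-0.4,-0.32,0],"yaw":0.0,"claw":0},{"offset":[-0.8,-0.64,0],"yaw":0.0,"claw":0},{"offset":[-1,-0.8,0],"yaw":0.0,"claw":0}]'

```text
time: 0.52
ee_pos: [0.2221, 0.4248, 0.2533]
tcp_rot: [-180.0, 0.0, 164.5]
wrist_force: [0.0, 0.2, 0.1]
opening: 0.0851
grasp_force: 0.0
```

```bash
python3 - <<'E'
import workcell
print([n for n in dir(workcell) if n[0]!='_'], getattr(workcell,'tip_extent',None))
print(workcell.get_obs()['ee_pos'],workcell.get_obs()['time'])
E
```

```text
['PlanningError', 'camera', 'camera_info', 'get_obs', 'job_done', 'tip_extent'] 0.022
[0.22214379 0.42482548 0.25329675] 0.525
```

servo_tool --rows '[{"offset":[-0.5,-0.4,0],"yaw":0.0,"claw":0},{"offset":[-1,-0.8,0],"yaw":0.0,"claw":0}]'

```text
time: 0.78
ee_pos: [0.2951, 0.324, 0.253]
tcp_rot: [-180.0, 0.0, 164.7]
wrist_force: [1.5, 0.1, 1.0]
opening: 0.085
grasp_force: 0.0
```

servo_tool --rows '[{"offset":[-0.5,-0.4,0],"yaw":0.0,"claw":0},{"offset":[-1,-0.8,0],"yaw":0.0,"claw":0}]'

```text
time: 1.02
ee_pos: [0.3687, 0.2224, 0.2532]
tcp_rot: [180.0, 0.0, 164.6]
wrist_force: [1.2, -0.3, 1.0]
opening: 0.0855
grasp_force: 0.0
```

servo_tool --rows '[{"offset":[-0.5,-0.4,0],"yaw":0.05,"claw":0},{"offset":[-1,-0.8,0],"yaw":0.1,"claw":0}]'

```text
time: 1.27
ee_pos: [0.4421, 0.121, 0.2533]
tcp_rot: [180.0, 0.0, 146.3]
wrist_force: [1.7, 1.0, 0.1]
opening: 0.0856
grasp_force: 0.0
```

servo_tool --rows '[{"offset":[-0.2,-0.1,0],"yaw":0.05,"claw":0},{"offset":[-0.25,-0.1,0],"yaw":0.1,"claw":0},{"offset":[-0.25,-0.1,0],"yaw":0.15,"claw":0},{"offset":[-0.25,-0.1,0],"yaw":0.2,"claw":0},{"offset":[-0.25,-0.1,0],"yaw":0.25,"claw":0},{"offset":[-0.25,-0.1,0],"yaw":0.25,"claw":0},{"offset":[-0.25,-0.1,0],"yaw":0.25,"claw":0}]'

```text
time: 2.15
ee_pos: [0.4566, 0.1008, 0.2532]
tcp_rot: [-180.0, 0.0, 101.8]
wrist_force: [0.4, 0.0, -0.2]
opening: 0.0854
grasp_force: 0.0
```

```bash
cat >> h.py <<'E'
from scipy.spatial.transform import Rotation as R
def tcpT(o):
    T=np.eye(4);T[:3,:3]=R.from_euler('xyz',o['tcp_rot'],degrees=True).as_matrix();T[:3,3]=o['ee_pos'];return T
def wrist():
    o=get_obs();p,d=camera('wrist');T=tcpT(o)@camera_info('wrist')['hand_eye']
    return o,p,d,cloud('wrist',p,d,T)
def totool(o,w):
    return tcpT(o)[:3,:3].T@(np.array(w)-o['ee_pos'])/0.1
E
python3 - <<'E'
from h import *
o,p,d,W=wrist();print(o['time'],o['ee_pos'],o['tcp_rot'],o['q'])
save('w1',p);np.savez('pics/w1.npz',p=p,d=d,W=W)
Q=W.reshape(-1,3);near=np.hypot(Q[:,0]-.468,Q[:,1]-.099)<.075
for a,b in [(.068,.085),(.042,.055),(.011,.021)]:
    h=near&(Q[:,2]>a)&(Q[:,2]<b);q=Q[h];print(a,len(q),q.mean(0),(q.max(0)+q.min(0))/2,q.max(0)-q.min(0))
E
```

```text
2.15 [0.45663376 0.10082323 0.25316902] [-1.79987143e+02  3.39476419e-03  1.01794466e+02] [ 1.24527775e+01 -6.24344523e+00 -1.05582149e+00  9.52005191e+01
 -3.24681809e-03  9.06583124e+01]
0.068 1040 [0.46582861 0.09864806 0.07652319] [0.46606045 0.09799061 0.07477221] [0.03284508 0.03353281 0.00858689]
0.042 575 [0.46279344 0.10792865 0.05024808] [0.46616322 0.09975971 0.04747815] [0.04318661 0.03903627 0.01029342]
0.011 7042 [0.46499208 0.10185341 0.01674162] [0.46616195 0.09766376 0.015854  ] [0.11508716 0.11514486 0.00949204]
```

View pics/w1.png

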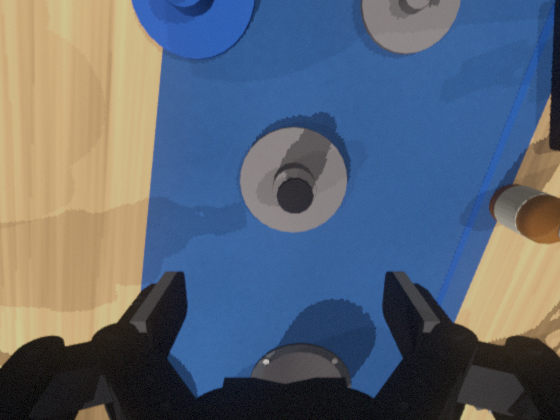

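Wrist view: pump lid is centred at (294,180), head (295,195), and the fingers are clear of the blue lid (195,15) and plain lid (410,15). The measured sizes of 33/43/115 mm and heights of 76/50/16 mm match the description.

servo_tool --rows '[{"offset":[-0.047,0.088,0.4],"yaw":0,"claw":0},{"offset":[-0.047,0.088,0.8],"yaw":0,"claw":0},{"offset":[-0.047,0.088,1.0],"yaw":0,"claw":0}]'

```text
time: 2.58
ee_pos: [0.4655, 0.0978, 0.151]
tcp_rot: [-179.9, 0.0, 101.7]
wrist_force: [-0.6, -1.0, -0.2]
opening: 0.0856
grasp_force: 0.0
```

servo_tool --rows '[{"offset":[0,0,0.3],"yaw":0,"claw":0},{"offset":[0,0,0.6],"yaw":0,"claw":0},{"offset":[0,0,0.6],"yaw":0,"claw":0},{"offset":[0,0,0.6],"yaw":0,"claw":0}]'

```text
time: 3.08
ee_pos: [0.4667, 0.0981, 0.0945]
tcp_rot: [179.9, 0.0, 101.6]
wrist_force: [0.4, -0.3, 0.4]
opening: 0.0851
grasp_force: 0.0
```

```bash
python3 - <<'E'
from h import *
o,p,d,W=wrist();print(o['time'],o['ee_pos'],o['tcp_rot'])
Q=W.reshape(-1,3);near=np.hypot(Q[:,0]-.466,Q[:,1]-.098)<.075
for a,b in [(.068,.085),(.011,.021)]:
    h=near&(Q[:,2]>a)&(Q[:,2]<b);q=Q[h];print(a,len(q),q.mean(0),(q.max(0)+q.min(0))/2,q.max(0)-q.min(0))
print(totool(o,[.4662,.0980,.042]))
E
```

```text
3.075 [0.46668827 0.09809527 0.09448678] [1.79936954e+02 2.21127026e-03 1.01648715e+02]
0.068 3903 [0.46575023 0.09972108 0.07639628] [0.46617223 0.09811058 0.07341343] [0.03309653 0.03401024 0.01036345]
0.011 17988 [0.46379362 0.10906615 0.01670967] [0.46603386 0.09779158 0.01602023] [0.11503071 0.1157976  0.00984757]
[ 7.30772477e-05 -5.55202384e-03  5.24861970e-01]
```

servo_tool --rows '[{"offset":[0,0,0.3],"yaw":0,"claw":0},{"offset":[0,0,0.52],"yaw":0,"claw":0},{"offset":[0,0,0.52],"yaw":0,"claw":0},{"offset":[0,0,0.52],"yaw":0,"claw":0.3},{"offset":[0,0,0.52],"yaw":0,"claw":0.6},{"offset":[0,0,0.52],"yaw":0,"claw":1},{"offset":[0,0,0.52],"yaw":0,"claw":1},{"offset":[0,0,0.52],"yaw":0,"claw":1},{"offset":[0,0,0.52],"yaw":0,"claw":1}]' --squeeze 70

```text
time: 4.25
ee_pos: [0.467, 0.0982, 0.0428]
tcp_rot: [179.9, -0.0, 101.6]
wrist_force: [-0.3, -0.4, 7.6]
opening: 0.0425
grasp_force: 70.8
```

servo_tool --rows '[{"offset":[0,0,-0.2],"yaw":0,"claw":1},{"offset":[0,0,-0.5],"yaw":0,"claw":1},{"offset":[0,0,-0.8],"yaw":0,"claw":1},{"offset":[0,0,-1],"yaw":0,"claw":1}]'

```text
time: 4.75
ee_pos: [0.4665, 0.098, 0.143]
tcp_rot: [179.9, 0.0, 101.6]
wrist_force: [0.9, -0.1, -3.1]
opening: 0.0422
grasp_force: 71.4
```

servo_tool --rows '[{"offset":[0,0,-0.3],"yaw":0,"claw":1},{"offset":[0,0,-0.6],"yaw":0,"claw":1},{"offset":[0,0,-0.6],"yaw":0,"claw":1}]'

```text
time: 5.12
ee_pos: [0.4671, 0.0982, 0.2034]
tcp_rot: [179.8, -0.0, 101.6]
wrist_force: [0.3, 0.5, -3.9]
opening: 0.042
grasp_force: 71.5
```

```bash
python3 - <<'E'
from h import *
o,p,d,W=wrist();print(o['time'],o['ee_pos'],o['tcp_rot'],o['opening'],o['wrist_force'])
save('w2',p);np.savez('pics/w2.npz',p=p,d=d,W=W)
print(totool(o,[.5396,-.1823,o['ee_pos'][2]]))
E
```

```text
5.125 [0.46713528 0.09819773 0.20340341] [ 1.79783762e+02 -1.78702943e-03  1.01602769e+02] 0.041964047675170604 [ 0.27422508  0.54853228 -3.86189824]
[-2.89340394e+00  1.45686953e-01  4.59589693e-04]
```

View pics/w2.png

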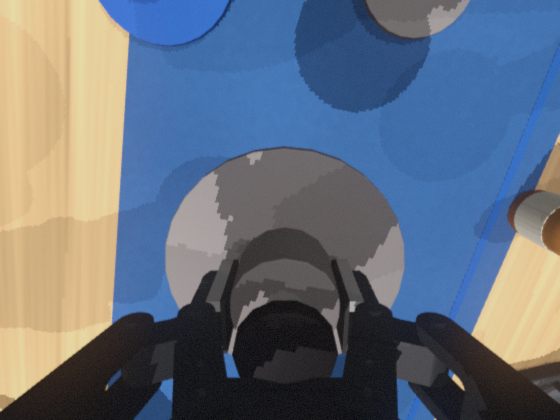

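The lid is held, with its flange around (285,245) and the collar between the pads. Next: carry it above the canister.

servo_tool --rows '[{"offset":[-0.3,0.05,0],"yaw":0,"claw":1},{"offset":[-0.65,0.05,0],"yaw":0,"claw":1},{"offset":[-1,0.05,0],"yaw":0,"claw":1}]'

```text
time: 5.55
ee_pos: [0.4909, 0.0002, 0.1994]
tcp_rot: [-179.9, -0.0, 101.6]
wrist_force: [-0.3, -0.4, -2.5]
opening: 0.0421
grasp_force: 71.5
```

servo_tool --rows '[{"offset":[-0.35,0.05,0],"yaw":0,"claw":1},{"offset":[-0.7,0.05,0],"yaw":0,"claw":1},{"offset":[-1,0.05,0],"yaw":0,"claw":1}]'

```text
time: 5.92
ee_pos: [0.5158, -0.0971, 0.1993]
tcp_rot: [-179.9, -0.1, 101.6]
wrist_force: [-0.5, 0.3, -1.4]
opening: 0.0422
grasp_force: 71.6
```

servo_tool --rows '[{"offset":[-0.35,0.04,0],"yaw":0,"claw":1},{"offset":[-0.7,0.04,0],"yaw":0,"claw":1},{"offset":[-0.89,0.04,0],"yaw":0,"claw":1},{"offset":[-0.89,0.04,0],"yaw":0,"claw":1},{"offset":[-0.89,0.04,0],"yaw":0,"claw":1}]'

```text
time: 6.55
ee_pos: [0.5378, -0.1815, 0.2008]
tcp_rot: [-180.0, -0.0, 101.6]
wrist_force: [-0.3, 0.5, -2.3]
opening: 0.0425
grasp_force: 71.6
```

```bash
cat >> h.py <<'E'
def flange(o,W,off):
    """flange-top points in the tool frame around expected depth off; circle + plane"""
    L=(W-o['ee_pos'])@tcpT(o)[:3,:3]; Q=L.reshape(-1,3)
    h=(abs(Q[:,2]-off)<.006)&(np.hypot(Q[:,0],Q[:,1])<.065)&(np.hypot(Q[:,0],Q[:,1])>.028)
    q=Q[h]; A=np.c_[q[:,:2],np.ones(len(q))]; k=np.linalg.lstsq(A,q[:,2],rcond=None)[0]
    e=q[(np.hypot(q[:,0],q[:,1])>.045)]
    # edge: farthest per angle bin
    a=np.degrees(np.arctan2(e[:,1],e[:,0]))//4; E=np.array([e[a==i][np.argmax(np.hypot(e[a==i,0],e[a==i,1]))] for i in np.unique(a)])
    return len(q),k,circ(E[:,:2]),len(E)
E
python3 - <<'E'
from h import *
o,p,d,W=wrist();print(o['time'],o['ee_pos'],o['tcp_rot'],o['opening'],o['wrist_force'])
print(flange(o,W,.0265)); 
z=np.load('pics/w2.npz')
for n,(cu,cv_) in [('scene',(226,262)),('side',(247,243))]:
    p,d=camera(n);save(n+'2',p[150:330,140:320].repeat(3,0).repeat(3,1)[:540])
    z=np.load('pics/%s0.npz'%n)
    W=cloud(n,None,d);Q=W[100:340,150:330].reshape(-1,3)
    h=(Q[:,2]>.17)&(Q[:,2]<.184)&(np.hypot(Q[:,0]-.54,Q[:,1]+.182)<.07);q=Q[h];print(n,'lid flange',len(q),(q.max(0)+q.min(0))/2,q.max(0)-q.min(0))
    W=cloud(n,None,z['d']);Q=W[cv_-50:cv_+50,cu-45:cu+45].reshape(-1,3)
    h=(Q[:,2]>.0985)&(Q[:,2]<.112);q=Q[h]
    r=np.hypot(q[:,0]-.5395,q[:,1]+.182);q=q[(r>.045)&(r<.065)];q0=q.copy()
    print(n,'rim',len(q),(q.max(0)+q.min(0))/2,q.max(0)-q.min(0),circ(q[:,:2]),np.percentile(q[:,2],[10,50,90]))
E
```

```text
6.55 [ 0.53782589 -0.1815363   0.20083052] [-1.79964892e+02 -4.13626511e-02  1.01616448e+02] 0.042463801884589196 [-0.3028432   0.45869313 -2.32566451]
(20467, array([0.00251125, 0.00205526, 0.02618276]), array([ 0.00027301, -0.00075512,  0.05752429]), 63)
scene lid flange 821 [ 0.53989979 -0.1804716   0.17675847] [0.11497082 0.11452796 0.013516  ]
scene rim 394 [ 0.53786179 -0.18211943  0.10460564] [0.11620115 0.11573656 0.01220794] [ 0.53932409 -0.18202885  0.05352227] [0.09935045 0.10297858 0.10647149]
side lid flange 453 [ 0.54035118 -0.1797277   0.1770038 ] [0.11610937 0.11707082 0.01393964]
side rim 250 [ 0.53913801 -0.18288766  0.10510484] [0.11580117 0.11854134 0.01313229] [ 0.53972716 -0.18206202  0.05384944] [0.09935583 0.10329731 0.10732597]
```

View pics/side2.png

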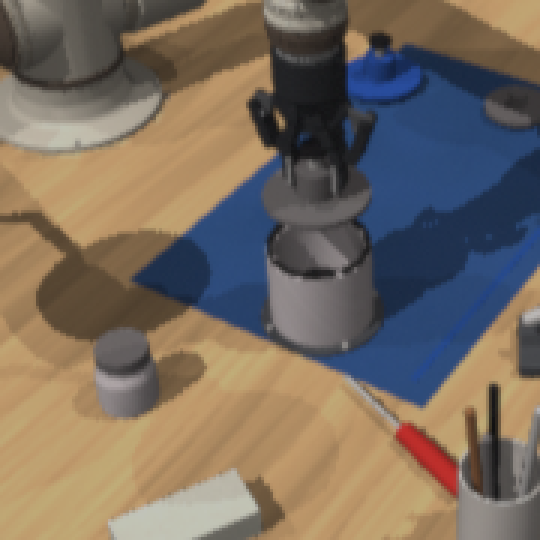

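Side view: the lid hangs level about 70 mm above the canister. The fixed cameras seem biased by about 2 mm, so I'll back off and measure the mouth with the wrist camera.

servo_tool --rows '[{"offset":[-0.3,0,-0.4],"yaw":0,"claw":1},{"offset":[-0.7,0,-0.8],"yaw":0,"claw":1},{"offset":[-1,0,-1],"yaw":0,"claw":1},{"offset":[-1,0,-1],"yaw":0,"claw":1},{"offset":[-1,0,-1],"yaw":0,"claw":1}]'

```text
time: 7.32
ee_pos: [0.5581, -0.2794, 0.3007]
tcp_rot: [-180.0, -0.0, 101.6]
wrist_force: [-0.8, 0.7, -2.8]
opening: 0.042
grasp_force: 72.1
```

servo_tool --rows '[{"offset":[0,0,-0.2],"yaw":0,"claw":1},{"offset":[0,0,-0.2],"yaw":0,"claw":1},{"offset":[0,0,-0.2],"yaw":0,"claw":1}]'

```text
time: 7.7
ee_pos: [0.5582, -0.2795, 0.3205]
tcp_rot: [-180.0, -0.0, 101.6]
wrist_force: [1.0, 0.6, -3.2]
opening: 0.0422
grasp_force: 72.1
```

```bash
python3 - <<'E'
from h import *
o,p,d,W=wrist();print(o['time'],o['ee_pos'],o['tcp_rot'])
save('w3',p);np.savez('pics/w3.npz',p=p,d=d,W=W)
Q=W.reshape(-1,3);r=np.hypot(Q[:,0]-.539,Q[:,1]+.182)
for a,b in [(.0985,.110),(.102,.110),(.096,.102)]:
    h=(r>.044)&(r<.063)&(Q[:,2]>a)&(Q[:,2]<b);q=Q[h];print(a,len(q),(q.max(0)+q.min(0))/2,q.max(0)-q.min(0),circ(q[:,:2]))
h=(r>.044)&(r<.063)&(Q[:,2]>.09);q=Q[h];c=circ(q[:,:2])[:2]
a=np.arctan2(*(q[:,:2]-c).T[::-1])//(np.pi/12);rr=np.hypot(*(q[:,:2]-c).T)
E=[];I=[]
for i in np.unique(a):
    s=a==i
    if s.sum()>20: E.append(q[s][np.argsort(rr[s])[-6]]);I.append(q[s][np.argsort(rr[s])[5]])
print(len(E),circ(np.array(E)[:,:2]),circ(np.array(I)[:,:2]))
print(flange(o,W,.0265))
E
```

```text
7.7 [ 0.55819629 -0.2794885   0.3205033 ] [-1.79971706e+02 -2.78777094e-02  1.01649855e+02]
0.0985 4044 [ 0.53699261 -0.18312556  0.10376499] [0.11416631 0.11543157 0.01052621] [ 0.53688174 -0.18332659  0.05223764]
0.102 2280 [ 0.53699261 -0.18285224  0.10551647] [0.11416631 0.11430988 0.00702325] [ 0.53685981 -0.18323583  0.05366944]
0.096 1939 [ 0.5369742  -0.18312556  0.09900699] [0.1140719  0.11543157 0.00598271] [ 0.53689917 -0.18332137  0.04988435]
24 [ 0.53757955 -0.185689    0.05825637] [ 0.53666798 -0.1826395   0.04741832]
(20409, array([0.00266998, 0.0020394 , 0.02620745]), array([ 0.00028782, -0.00065821,  0.05747927]), 63)
```

View pics/w3.png

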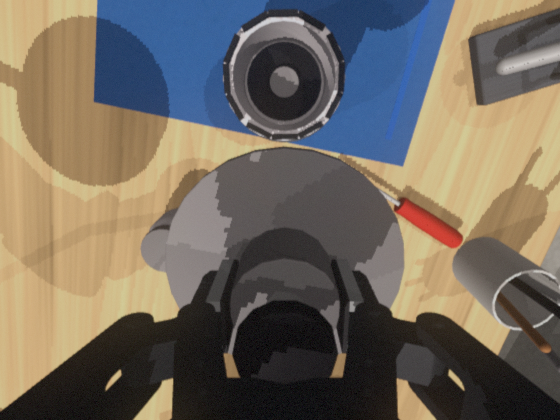

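Wrist view: the mouth is centred at (284,75), and the fit gives (0.5369,-0.1832). Going back over it and descending.

servo_tool --rows '[{"offset":[0.35,0,0],"yaw":0,"claw":1},{"offset":[0.7,0,0.3],"yaw":0,"claw":1},{"offset":[0.984,-0.008,0.6],"yaw":0,"claw":1},{"offset":[0.984,-0.008,0.9],"yaw":0,"claw":1},{"offset":[0.984,-0.008,1],"yaw":0,"claw":1}]'

```text
time: 8.38
ee_pos: [0.5366, -0.1832, 0.2189]
tcp_rot: [-179.8, -0.1, 101.6]
wrist_force: [0.1, 0.3, -2.4]
opening: 0.0423
grasp_force: 72.1
```

servo_tool --rows '[{"offset":[0,0,0.3],"yaw":0,"claw":1},{"offset":[0,0,0.5],"yaw":0,"claw":1},{"offset":[0,0,0.6],"yaw":0,"claw":1},{"offset":[0,0,0.6],"yaw":0,"claw":1},{"offset":[0,0,0.6],"yaw":0,"claw":1}]'

```text
time: 9.0
ee_pos: [0.538, -0.1843, 0.1624]
tcp_rot: [179.9, 0.0, 101.6]
wrist_force: [0.3, 0.9, -2.8]
opening: 0.0422
grasp_force: 72.1
```

```bash
python3 - <<'E'
from h import *
o=get_obs();print(o['time'],o['ee_pos'],o['tcp_rot'],o['wrist_force'],totool(o,[.5376,-.1833,.1345]))
E
```

```text
9.0 [ 0.53802114 -0.18425802  0.16240738] [1.79930602e+02 4.36209436e-02 1.01590793e+02] [ 0.26007245  0.9351367  -2.81040154] [ 0.01044344 -0.00253872  0.27906305]
```

servo_tool --rows '[{"offset":[0.01,0,0.05],"yaw":0,"claw":1},{"offset":[0.01,0,0.1],"yaw":0,"claw":1},{"offset":[0.01,0,0.14],"yaw":0,"claw":1},{"offset":[0.01,0,0.16],"yaw":0,"claw":1},{"offset":[0.01,0,0.18],"yaw":0,"claw":1},{"offset":[0.01,0,0.2],"yaw":0,"claw":1},{"offset":[0.01,0,0.2],"yaw":0,"claw":1}]'

```text
time: 9.88
ee_pos: [0.5374, -0.183, 0.1411]
tcp_rot: [-180.0, -0.0, 101.6]
wrist_force: [0.1, 0.0, -3.2]
opening: 0.0423
grasp_force: 71.9
```

servo_tool --rows '[{"offset":[0,0,0.01],"yaw":0,"claw":1},{"offset":[0,0,0.02],"yaw":0,"claw":1},{"offset":[0,0,0.02],"yaw":0,"claw":1}]'

```text
time: 10.25
ee_pos: [0.5375, -0.1832, 0.1404]
tcp_rot: [179.9, 0.0, 101.6]
wrist_force: [-2.7, 0.3, 5.7]
opening: 0.0425
grasp_force: 73.0
```

servo_tool --rows '[{"offset":[0,0,0.01],"yaw":0,"claw":1},{"offset":[0,0,0.01],"yaw":0,"claw":1}]'

```text
time: 10.5
ee_pos: [0.5375, -0.1831, 0.14]
tcp_rot: [179.9, 0.1, 101.6]
wrist_force: [-4.5, 1.3, 9.8]
opening: 0.0419
grasp_force: 73.3
```

servo_tool --rows '[{"offset":[0,0,0.01],"yaw":0,"claw":1},{"offset":[0,0,0.01],"yaw":0,"claw":1}]'

```text
time: 10.75
ee_pos: [0.5375, -0.1831, 0.1395]
tcp_rot: [179.9, 0.1, 101.6]
wrist_force: [-5.9, 1.2, 11.0]
opening: 0.0418
grasp_force: 73.6
```

servo_tool --rows '[{"offset":[0,0,0.01],"yaw":0,"claw":1},{"offset":[0,0,0.01],"yaw":0,"claw":1},{"offset":[0,0,0.01],"yaw":0,"claw":1}]'

```text
time: 11.12
ee_pos: [0.5375, -0.1831, 0.139]
tcp_rot: [179.9, 0.1, 101.6]
wrist_force: [-6.5, 2.0, 15.7]
opening: 0.0423
grasp_force: 73.8
```

```bash
python3 - <<'E'
from h import *
o,p,d,W=wrist();print(o['time'],o['ee_pos'],o['tcp_rot'],o['wrist_force'],o['torque'])
print(flange(o,W,.0265))
E
```

```text
11.125 [ 0.53751442 -0.18307947  0.13901537] [1.79876560e+02 7.81308911e-02 1.01601553e+02] [-6.5329247   2.03436826 15.67925253] [ 0.41969981  1.50166724 -0.02539776]
(20495, array([0.00093359, 0.00270906, 0.02611156]), array([ 0.00023434, -0.00072256,  0.05756195]), 63)
```

servo_tool --rows '[{"offset":[0,-0.008,0.01],"yaw":0,"claw":1},{"offset":[0,-0.008,0.015],"yaw":0,"claw":1},{"offset":[0,-0.008,0.015],"yaw":0,"claw":1}]'

```text
time: 11.55
ee_pos: [0.5374, -0.1831, 0.138]
tcp_rot: [179.8, 0.1, 101.6]
wrist_force: [-3.6, 3.0, 17.2]
opening: 0.0421
grasp_force: 74.1
```

servo_tool --rows '[{"offset":[0,0,0.01],"yaw":0,"claw":1},{"offset":[0,0,0.01],"yaw":0,"claw":1}]'

```text
time: 11.8
ee_pos: [0.5374, -0.1831, 0.137]
tcp_rot: [179.8, 0.1, 101.6]
wrist_force: [-4.2, 3.5, 17.4]
opening: 0.042
grasp_force: 74.1
```

Yielding steadily at about 20 N. Continuing.

servo_tool --rows '[{"offset":[0,0,0.01],"yaw":0,"claw":1},{"offset":[0,0,0.015],"yaw":0,"claw":1},{"offset":[0,0,0.015],"yaw":0,"claw":1}]'

```text
time: 12.18
ee_pos: [0.5375, -0.1831, 0.1355]
tcp_rot: [179.8, 0.1, 101.6]
wrist_force: [-4.2, 3.8, 17.4]
opening: 0.0422
grasp_force: 74.1
```

servo_tool --rows '[{"offset":[0,0,0.008],"yaw":0,"claw":1},{"offset":[0,0,0.008],"yaw":0,"claw":1}]'

```text
time: 12.42
ee_pos: [0.5375, -0.1831, 0.1348]
tcp_rot: [179.8, 0.1, 101.6]
wrist_force: [-4.4, 3.2, 18.6]
opening: 0.0422
grasp_force: 74.7
```

```bash
python3 - <<'E'
from h import *
o,p,d,W=wrist();print(o['time'],o['ee_pos'],o['tcp_rot'],o['wrist_force'],o['torque'])
print(flange(o,W,.0265))
E
```

```text
12.425 [ 0.53746684 -0.1830955   0.13483395] [1.79769445e+02 9.64180962e-02 1.01619524e+02] [-4.39782152  3.16577221 18.62094572] [ 0.66003833  1.185916   -0.00518022]
(20495, array([0.00118226, 0.00391505, 0.0261017 ]), array([ 0.00024294, -0.00076629,  0.0575767 ]), 63)
```

servo_tool --rows '[{"offset":[0,0,0.008],"yaw":0,"claw":1},{"offset":[0,0,0.008],"yaw":0,"claw":1}]'

```text
time: 12.72
ee_pos: [0.5375, -0.1831, 0.1348]
tcp_rot: [179.7, 0.1, 101.6]
wrist_force: [-5.8, 5.3, 23.9]
opening: 0.042
grasp_force: 75.0
```

servo_tool --rows '[{"offset":[0,0,0.006],"yaw":0,"claw":1},{"offset":[0,0,0.006],"yaw":0,"claw":1}]'

```text
time: 12.98
ee_pos: [0.5375, -0.1831, 0.1348]
tcp_rot: [179.7, 0.1, 101.6]
wrist_force: [-7.5, 4.7, 28.0]
opening: 0.0422
grasp_force: 75.3
```

servo_tool --rows '[{"offset":[0,0,-0.015],"yaw":0,"claw":1},{"offset":[0,0,-0.03],"yaw":0,"claw":1},{"offset":[0,0,-0.03],"yaw":0,"claw":1}]'

```text
time: 13.35
ee_pos: [0.5374, -0.1831, 0.1349]
tcp_rot: [179.8, 0.1, 101.6]
wrist_force: [-0.2, 3.3, 10.4]
opening: 0.0423
grasp_force: 73.2
```

servo_tool --rows '[{"offset":[0,0,0],"yaw":0,"claw":0.6},{"offset":[0,0,0],"yaw":0,"claw":0.3},{"offset":[0,0,0],"yaw":0,"claw":0},{"offset":[0,0,0],"yaw":0,"claw":0},{"offset":[0,0,0],"yaw":0,"claw":0}]'

```text
time: 13.98
ee_pos: [0.5366, -0.1832, 0.1329]
tcp_rot: [-180.0, -0.0, 101.6]
wrist_force: [0.1, -0.3, -0.5]
opening: 0.0854
grasp_force: 0.0
```

servo_tool --rows '[{"offset":[0,0,-0.2],"yaw":0,"claw":0},{"offset":[0,0,-0.6],"yaw":0,"claw":0},{"offset":[0,0,-1],"yaw":0,"claw":0},{"offset":[0,0,-1],"yaw":0,"claw":0},{"offset":[0,0,-1],"yaw":0,"claw":0}]'

```text
time: 14.6
ee_pos: [0.5366, -0.1832, 0.2324]
tcp_rot: [-180.0, -0.0, 101.6]
wrist_force: [-0.3, 0.3, -0.8]
opening: 0.0851
grasp_force: 0.0
```

```bash
python3 - <<'E'
from h import *
o,p,d,W=wrist();print(o['time'],o['ee_pos'],o['tcp_rot'],o['wrist_force'])
save('w4',p);Q=W.reshape(-1,3);r=np.hypot(Q[:,0]-.537,Q[:,1]+.183)
for a,b,m in [(.16,.182,.03),(.100,.118,.065)]:
    h=(r<m)&(Q[:,2]>a)&(Q[:,2]<b);q=Q[h];print(a,len(q),q.mean(0),(q.max(0)+q.min(0))/2,q.max(0)-q.min(0))
h=(r>.03)&(r<.055)&(abs(Q[:,2]-.108)<.006);q=Q[h];k=np.linalg.lstsq(np.c_[q[:,:2]-[.537,-.183],np.ones(len(q))],q[:,2],rcond=None)[0];print('plane',k)
h=(abs(Q[:,2])<.01);print('bench z',np.median(Q[h],0))
E
```

```text
14.6 [ 0.53658548 -0.18318062  0.23238595] [-1.79972372e+02 -1.73414370e-02  1.01597952e+02] [-0.32274872  0.25443908 -0.821146  ]
0.16 2432 [ 0.53649535 -0.1820067   0.16850711] [ 0.5367228  -0.18336157  0.16615899] [0.03289745 0.03382565 0.00903186]
0.1 13385 [ 0.53518846 -0.1756603   0.10880743] [ 0.53679077 -0.18336404  0.10900555] [0.11499368 0.11575521 0.01798872]
plane [-0.00039611 -0.0004165   0.10881598]
bench z [ 0.51861058 -0.17175401  0.00107426]
```

View pics/w4.png

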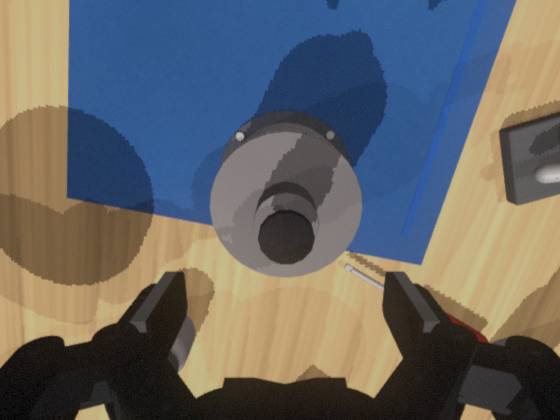

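Wrist view: the lid sits centred and level on the canister (flange centre about (286,200), head (286,236)). Closing the gripper and pumping.

servo_tool --rows '[{"offset":[0,0,0],"yaw":0,"claw":0.5},{"offset":[0,0,0],"yaw":0,"claw":1},{"offset":[0,0,0],"yaw":0,"claw":1},{"offset":[0,0,0.1],"yaw":0,"claw":1},{"offset":[0,0,0.25],"yaw":0,"claw":1},{"offset":[0,0,0.36],"yaw":0,"claw":1},{"offset":[0,0,0.36],"yaw":0,"claw":1}]' --squeeze 20

```text
time: 15.52
ee_pos: [0.5361, -0.183, 0.1956]
tcp_rot: [-179.9, -0.1, 101.6]
wrist_force: [0.3, -0.8, 0.7]
opening: 0.0001
grasp_force: 0.0
```

servo_tool --rows '[{"offset":[0,0,0.03],"yaw":0,"claw":1},{"offset":[0,0,0.06],"yaw":0,"claw":1},{"offset":[0,0,0.09],"yaw":0,"claw":1},{"offset":[0,0,0.12],"yaw":0,"claw":1},{"offset":[0,0,0.12],"yaw":0,"claw":1}]'

```text
time: 16.15
ee_pos: [0.5368, -0.1832, 0.1853]
tcp_rot: [180.0, 0.0, 101.6]
wrist_force: [-0.2, 0.1, 4.5]
opening: -0.0002
grasp_force: 2.1
```

servo_tool --rows '[{"offset":[0,0,0.04],"yaw":0,"claw":1},{"offset":[0,0,0.08],"yaw":0,"claw":1},{"offset":[0,0,0.12],"yaw":0,"claw":1},{"offset":[0,0,0.14],"yaw":0,"claw":1},{"offset":[0,0,0.14],"yaw":0,"claw":1},{"offset":[0,0,0.14],"yaw":0,"claw":1}]'

```text
time: 16.9
ee_pos: [0.5368, -0.1833, 0.1722]
tcp_rot: [179.9, 0.0, 101.6]
wrist_force: [-1.6, 0.1, 8.6]
opening: -0.0001
grasp_force: 4.3
```

servo_tool --rows '[{"offset":[0,0,0.01],"yaw":0,"claw":1},{"offset":[0,0,0.01],"yaw":0,"claw":1},{"offset":[0,0,0.01],"yaw":0,"claw":1}]'

```text
time: 17.27
ee_pos: [0.5369, -0.1833, 0.172]
tcp_rot: [179.9, 0.1, 101.6]
wrist_force: [-3.1, 1.7, 13.8]
opening: 0.0003
grasp_force: 6.9
```

The stop is reached: force rose from 8.6 to 13.8 N with only 0.2 mm of movement. Confirm, raise fully, and make the second stroke.

servo_tool --rows '[{"offset":[0,0,0.005],"yaw":0,"claw":1},{"offset":[0,0,0.005],"yaw":0,"claw":1},{"offset":[0,0,-0.1],"yaw":0,"claw":1},{"offset":[0,0,-0.2],"yaw":0,"claw":1},{"offset":[0,0,-0.3],"yaw":0,"claw":1},{"offset":[0,0,-0.3],"yaw":0,"claw":1},{"offset":[0,0,-0.3],"yaw":0,"claw":1},{"offset":[0,0,-0.3],"yaw":0,"claw":1}]'

```text
time: 18.27
ee_pos: [0.5364, -0.1831, 0.1995]
tcp_rot: [-180.0, -0.0, 101.6]
wrist_force: [0.6, 0.2, -1.2]
opening: -0.0001
grasp_force: 0.0
```

```bash
python3 - <<'E'
from h import *
o=get_obs();print(o['time'],o['ee_pos'],o['wrist_force'])
p,d=camera('side');W=cloud('side',None,d)
o,p,d,W=wrist();Q=W.reshape(-1,3);r=np.hypot(Q[:,0]-.537,Q[:,1]+.183)
h=(r<.016)&(Q[:,2]>.13)&(Q[:,2]<.172);print('head z',h.sum(),np.percentile(Q[h][:,2],[5,50,95]))
h=(r>.03)&(r<.055)&(abs(Q[:,2]-.108)<.006);q=Q[h];print('plane',np.linalg.lstsq(np.c_[q[:,:2]-[.537,-.183],np.ones(len(q))],q[:,2],rcond=None)[0])
E
```

```text
18.275 [ 0.53644125 -0.18312546  0.19946766] [ 0.63431976  0.23975105 -1.19436513]
head z 2149 [0.14223349 0.16835901 0.16956402]
plane [-0.0001782  -0.00042101  0.10879128]
```

Plunger is up (head at 0.168 m) and the lid is still level. Second stroke: same depth, then retreat.

servo_tool --rows '[{"offset":[0,0,0.08],"yaw":0,"claw":1},{"offset":[0,0,0.13],"yaw":0,"claw":1},{"offset":[0,0,0.17],"yaw":0,"claw":1},{"offset":[0,0,0.21],"yaw":0,"claw":1},{"offset":[0,0,0.25],"yaw":0,"claw":1},{"offset":[0,0,0.28],"yaw":0,"claw":1},{"offset":[0,0,0.3],"yaw":0,"claw":1},{"offset":[0,0,0.3],"yaw":0,"claw":1},{"offset":[0,0,0.3],"yaw":0,"claw":1}]'

```text
time: 19.5
ee_pos: [0.5368, -0.1832, 0.172]
tcp_rot: [179.9, 0.1, 101.6]
wrist_force: [-3.7, 1.4, 14.6]
opening: -0.0002
grasp_force: 7.3
```

servo_tool --rows '[{"offset":[0,0,0.002],"yaw":0,"claw":1},{"offset":[0,0,0.002],"yaw":0,"claw":1}]'

```text
time: 19.75
ee_pos: [0.5368, -0.1832, 0.172]
tcp_rot: [179.9, 0.1, 101.6]
wrist_force: [-3.6, 2.4, 15.9]
opening: 0.0002
grasp_force: 7.9
```

servo_tool --rows '[{"offset":[0,0,-0.1],"yaw":0,"claw":1},{"offset":[0,0,-0.2],"yaw":0,"claw":1},{"offset":[0,0,-0.4],"yaw":0,"claw":1},{"offset":[0,0,-0.7],"yaw":0,"claw":1},{"offset":[0,0,-1],"yaw":0,"claw":1},{"offset":[0,0,-1],"yaw":0,"claw":1},{"offset":[0,0,-1],"yaw":0,"claw":1},{"offset":[0,0,-1],"yaw":0,"claw":1}]'

```text
time: 20.75
ee_pos: [0.5363, -0.1831, 0.2685]
tcp_rot: [-179.9, -0.1, 101.6]
wrist_force: [-0.0, 0.2, -0.2]
opening: 0.0002
grasp_force: 0.0
```

```bash
python3 - <<'E'
from h import *
o,p,d,W=wrist();Q=W.reshape(-1,3);r=np.hypot(Q[:,0]-.537,Q[:,1]+.183)
print(o['time'],o['ee_pos'],o['wrist_force'])
h=(r<.016)&(Q[:,2]>.14)&(Q[:,2]<.18);print('head z',np.percentile(Q[h][:,2],[5,50,95]))
h=(r>.03)&(r<.055)&(abs(Q[:,2]-.108)<.006);q=Q[h];k=np.linalg.lstsq(np.c_[q[:,:2]-[.537,-.183],np.ones(len(q))],q[:,2],rcond=None)[0];print('plane',k)
hz=np.median(Q[(r<.016)&(Q[:,2]>.16)&(Q[:,2]<.18)][:,2])
if abs(hz-k[2]-.06)<.002 and np.hypot(*k[:2])<.01: print(job_done())
E
```

```text
20.75 [ 0.53631797 -0.18309658  0.26851394] [-0.01015806  0.21791912 -0.16494992]
head z [0.14259048 0.16867077 0.1698305 ]
plane [-0.00046882 -0.0007139   0.10879236]
the job is handed in; nothing more can be done
None
```

The pump lid is home and level on the canister, the plunger was pumped twice to its stop and is back up, and the job is handed in at about 21 s; the hand-in returned no verdict.

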